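# Seat a bracket on the two locating pins of a tapping fixture

## Robot

A 6-joint arm with a two-finger parallel gripper is mounted at the origin on the work surface. World frame = base frame: x ahead of the robot, y to its left, z up, the work surface at z = 0. Lengths are in m, angles in degrees, forces in N, time in s.
With the tool pointing down it reaches from about 0.4 to 0.825 m from the base axis. Payload 7 kg.
Tool frame: the origin (TCP) lies at the very end of the fingers, on their centre line; the grasp point (between the pads) lies 19 mm behind it (ctrl.grip_point_offset is the distance from the TCP to the grasp point, in m); x points along the fingers, z is the direction in which the jaws open and shut, and the axes are right-handed (so a half turn about x gives the same grasp; the last joint's range is limited). The gripper opens to 88 mm and grips with 3 to 60 N. Pads are 19 mm wide; open, the fingers measure 130 mm over their backs; the gripper's body (78 mm by 193 mm) begins 47 mm behind the grasp point.
Start: joints at [-60.269, 20.546, 0.682, 0, -70.136, -16.507], TCP at [0.154, -0.657, 0.199] pointing down, gripper open.
Joint ranges: [-176.03, 176.03], [-82.01, 121.73], [-58.28, 71.71], [-173.87, 95.51], [-174.79, -0.11], [-173.66, 173.66]. Speed limits (degrees/s): [136.94, 136.94, 172.46, 180, 180, 180].

## Interface

Orientations are given as [roll, pitch, yaw] about the fixed x, y, z axes, in that order (R = Rz(yaw) Ry(pitch) Rx(roll)).
In Python, from plant import get_obs, snapshot, calibration, close_job, ctrl gives the robot as it stands.
- The arm moves only by the tool move_arm, never from a script. Its argument "commands" is a list that holds one entry, the list of rows, each a list of 4 numbers: the shift along the tool's x, y, z in cm, then the turn about the tool's x in rad. In form: [[[dx, dy, dz, spin], ...]]. A call has 1 to 8 rows; each row shifts and turns the commanded pose from where the row before left it, along the tool's axes as they then stand; what a row does not reach is not made up. A row lasts 1/10 s, in which the tool goes at most 50 mm and 8.59 degrees, less where a joint would pass 70% of its speed; a pose out of reach is approached as far as the arm can. A call with a gripper value outside its range is refused whole. "jaw" is the finger opening in cm, from 0 to 8.76, set as the call begins (left out, the last holds). The fingers move at their own pace and stop on an object; the grip force is fixed at half the most. Time passes only in rows, so rows that do not move let the fingers close. It gives the time, the measured TCP pose, the force and the opening at its end, in the units of the state.
- get_obs(): the state, without advancing time (a new reading comes with each control period).
- snapshot(name): name is "scene" or "top" or "wrist"; returns (picture, depth): 384x512x3 uint8, red, green, blue; 384x512 float32, m along the optical axis (not along the pixel's ray), 0 where there is no reading.
- calibration(name): a dict with "mtx" (3x3 intrinsics, pixels), "T" (4x4, takes a point from camera to world coordinates); the wrist camera has in their place "tool_from_camera" (4x4, takes a point from camera to tool coordinates, whose origin is the TCP and whose axes are the tool frame's). Camera axes: x right, y up, looking along -z (the intrinsics and any distortion apply to the point x, -y, -z); pixel columns grow to the right and rows downward; lengths in m; the calibration is good to about 2 mm. A picture is of the moment at which its call begins: read the wrist's pose just before it. calibration takes no time and is no camera call.
- close_job(): hands the job in, once; it reports no verdict.
The state is a dict: "clock": time; "joint_pos": joint angles; "qvel": joint speeds; "tau": joint torques, N m; "tool_pos": TCP position; "orientation": TCP orientation; "force": force on the tool from outside, world axes, zero at the start; "moment": the same for the moment, N m; "opening": finger opening in m.
Only numpy, scipy, OpenCV 4.12 (cv2) and the standard library are available. Lean on these libraries where they do the work, as an engineer would, in place of code of your own. Each camera call takes 0.05 s, during which the arm holds its last target. There are 200 camera calls.

## Task

Load the loose aluminium bracket onto the tapping fixture: put its round hole over the tall brass pin, then swing it round that pin until its long hole drops over the short brass pin too and its flange lies flat on the fixture plate, and let go of it. The pins are locked wherever the last job left them, so feel for each with light pressure and nudge the bracket until it slips down over it; never lean on the bracket or drop it on the pins, for soft aluminium bruises. Leave the other things on the table where they are.

Things in the scene. Friction and masses are not known exactly. Their poses are not given: they have to be found in the camera images.
- bracket: Machined aluminium shaft-support bracket, 0.25 to 0.45 kg, loose on the table. Flange 130 (x) by 70 (y) by 10 mm thick, with an upright web across its middle. Origin: centre of the flange's underside; z up, x along the flange from its round hole towards its long hole. Four small dark drilled holes in the corners are not used. More than about 40 N between bracket and fixture bruises it.
- web_grip (a point): Point in the middle of the bracket's web, 41 mm above the flange's underside (bracket frame 0, 0, 41 mm). The web is 14 mm thick along x, 46 mm wide along y, round-topped, its top 61 mm above the underside. Grip it here from above across the 14 mm, the fingertips above the flange.
- round_hole (a point): Centre of the bracket's round through hole, 14 mm across, at the flange's underside (bracket frame -45, 0, 0 mm).
- long_hole (a point): Centre of the bracket's long through hole, 24 mm (along x) by 14 mm (along y), at the flange's underside (bracket frame +45, 0, 0 mm).
- fixture: Tapping fixture, fixed: dark grey steel plate 200 (x) by 150 (y) mm, its top face 30 mm above the table. Origin: centre of the plate's underside; z up. Two 14 mm T-slots run along y, at x = -45 and x = +45 mm, each with a brass pin. A strap clamp at each y side begins 63 mm from the centre line and stands 34 mm above the face. Seated, the bracket is turned up to 0.27 rad from it.
- tall_slot (a point): Middle of the T-slot at x = -45 mm, level with the fixture's top face. The tall brass pin stands in this slot: 12 mm across, its top 14 mm above the face, with a 1.2 mm chamfer. It is locked rigidly anywhere up to 12 mm either side of this point along the fixture's y; its place is not measured and must be seen or felt.
- short_slot (a point): Middle of the T-slot at x = +45 mm, level with the fixture's top face. The short brass pin stands in this slot: 12 mm across, its top 7 mm above the face, with a 1.2 mm chamfer. It is locked rigidly anywhere up to 12 mm either side of this point along the fixture's y, independently of the tall pin; its place is not measured.
- v_block: Bystander: dark steel V-block, 75 by 55 by 46 mm high, origin at the centre of its underside.
- oil_bottle: Bystander: amber oil bottle with red cap, 48 mm across, 135 mm high, origin at the centre of its foot.
- spanner: Bystander: steel spanner, 190 mm long, lying flat.
- hammer: Bystander: hammer, 290 mm long, lying flat.
- brush: Bystander: red-handled brush, 170 mm long, lying flat.
- tap_case: Bystander: green case of taps, 70 by 140 by 32 mm high, origin at the centre of its underside.
- collar: Bystander: steel collar, 52 mm across, 20 mm high, origin at the centre of its underside.
Mind the look-alikes: they are no part of the job. Of the things shaped like the bracket, the aluminium one is meant.

How it is judged:
By the outcome, as a careful person would: the job done as asked, in the order asked, and still so for the second after the job is handed in, with the robot touching nothing.
It also fails if it takes over 72 s, if anything falls off the work surface, if the arm or the gripper's body presses on something with over 40 N, if the wrist force passes 120 N, or if a joint passes its speed limit or range.

## Working session

There is one attempt and no reset: what is moved stays moved. The work goes in short steps, Python scripts to look and compute and a tool call to move; the robot and the scene stay as the last step left them, time stands still between calls to the robot, and variables do not carry over. Pictures are saved under pics/ and viewed, about 8 in all and at most 12, crops included, and the job is handed in when it is done.

Besides the shell and the picture viewer there is one more tool, called as name(argument=value, ...), one argument or row to a line, values as JSON. move_arm: Moves the arm, as the interface text tells. Its arguments: {"type":"object","properties":{"commands":{"type":"array"},"jaw":{"type":"number"}},"required":["commands"]}

```bash
ls; mkdir -p pics; python3 - <<'E'
from plant import *
import cv2,numpy as np
o=get_obs();print(o)
for n in("top","scene"):
    im,d=snapshot(n);np.savez(f"{n}.npz",im=im,d=d,**calibration(n));cv2.imwrite(f"pics/{n}1.png",cv2.resize(im[:,:,::-1],(768,576)))
    print(calibration(n))
print(calibration("wrist"))
E
```

```text
pics
{'clock': 0.0, 'joint_pos': array([-6.02685329e+01,  2.05917317e+01,  6.35902534e-01, -2.07672860e-02,
       -7.01357773e+01, -1.65047803e+01]), 'qvel': array([-0.03154357, -0.06730195, -0.09265181, -0.0233037 ,  0.01196375,
       -0.0790423 ]), 'tau': array([ 7.72927215e-04, -5.82726574e+01,  2.93059230e+01,  6.99738085e+00,
        6.92600326e-03, -1.44515402e-04]), 'tool_pos': array([ 0.1542796 , -0.65660119,  0.19833351]), 'orientation': array([  4.47574415,  89.90633564, 107.69535875]), 'force': array([ 0.05052827,  0.06342572, -0.10183754]), 'moment': array([-0.03025377,  0.00894964,  0.00488616]), 'opening': 0.08793214528873401}
{'mtx': array([[367.75749181,   0.        , 255.63194509],
       [  0.        , 367.75749181, 194.33864439],
       [  0.        ,   0.        ,   1.        ]]), 'T': array([[ 0.0267459 ,  0.99725419, -0.06905612,  0.46517612],
       [-0.99953622,  0.02768538,  0.01268341, -0.06185729],
       [ 0.01456043,  0.06868486,  0.99753215,  1.06980634],
       [ 0.        ,  0.        ,  0.        ,  1.        ]])}
{'mtx': array([[362.61186904,   0. 
[... 203 characters left out ...]
0.99572436,  0.06904193, -0.06136953, -0.17000492],
       [-0.00757808,  0.72317126,  0.69062718,  0.94420675],
       [ 0.        ,  0.        ,  0.        ,  1.        ]])}
{'mtx': array([[290.9437521 ,   0.        , 258.04007086],
       [  0.        , 290.9437521 , 188.64253042],
       [  0.        ,   0.        ,   1.        ]]), 'tool_from_camera': array([[-1.60770349e-04,  2.78044993e-01, -9.60568038e-01,
        -1.83818834e-01],
       [ 4.65119078e-04,  9.60567968e-01,  2.78044895e-01,
         7.42511948e-02],
       [ 9.99999879e-01, -4.02077145e-04, -2.83754878e-04,
        -4.62858967e-05],
       [ 0.00000000e+00,  0.00000000e+00,  0.00000000e+00,
         1.00000000e+00]])}
```

View pics/top1.png

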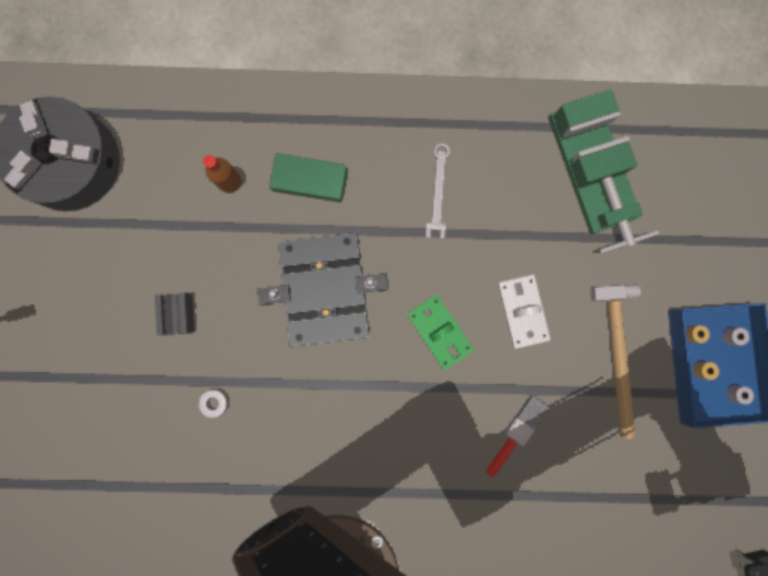

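View pics/scene1.png

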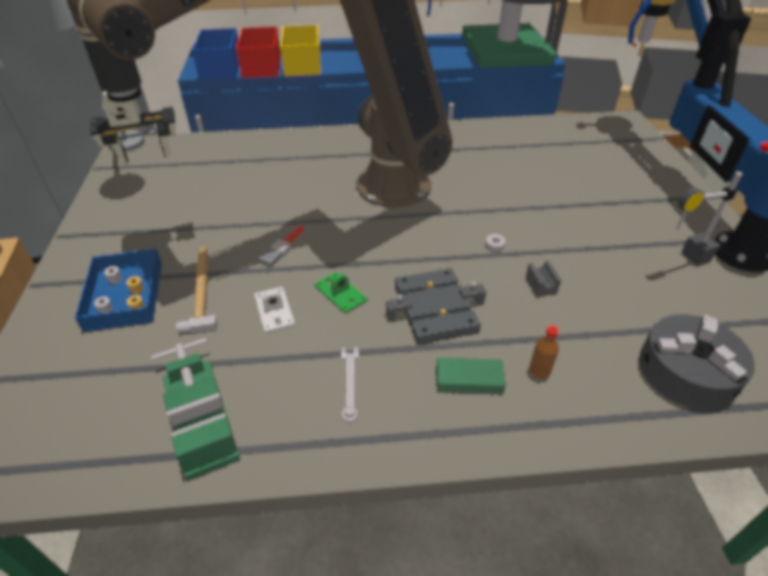

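The top view (768 px scale) shows the aluminium bracket at about (524,311) and its green look-alike at (440,332). The fixture is at (323,290), with brass pins at about (319,265) and (326,312).

```bash
cat > h.py <<'E'
import numpy as np,cv2
def ray(K,T,u,v):
    p=np.linalg.inv(K)@[u,v,1.]; d=T[:3,:3]@np.array([p[0],-p[1],-p[2]]); return T[:3,3],d
def onz(K,T,u,v,z):
    o,d=ray(K,T,u,v); return o+d*(z-o[2])/d[2]
def cloud(K,T,d):
    v,u=np.indices(d.shape); P=np.stack([(u-K[0,2])/K[0,0]*d,-(v-K[1,2])/K[1,1]*d,-d],-1)
    return P@T[:3,:3].T+T[:3,3]
def proj(K,T,P):
    q=(np.array(P)-T[:3,3])@T[:3,:3]; return K[0,0]*q[...,0]/-q[...,2]+K[0,2],K[1,1]*q[...,1]/q[...,2]+K[1,2]
def TF(o,t):  # wrist camera pose
    from scipy.spatial.transform import Rotation as R
    M=np.eye(4);M[:3,:3]=R.from_euler('xyz',o['orientation'],degrees=True).as_matrix();M[:3,3]=o['tool_pos'];return M@t
E
python3 - <<'E'
from h import *
f=np.load('top.npz');im,d,K,T=f['im'],f['d'],f['mtx'],f['T']
P=cloud(K,T,d)
a=im[175:240,325:372];b=im[150:236,165:265]
A=cv2.resize(a,None,fx=6,fy=6,interpolation=2);B=cv2.resize(b,None,fx=5,fy=5,interpolation=2)
c=np.zeros((430,800,3),np.uint8);c[:390,:282]=A;c[:430,290:790]=B;cv2.imwrite('pics/crop1.png',c[:,:,::-1])
hsv=cv2.cvtColor(im,cv2.COLOR_RGB2HSV)
m=cv2.inRange(hsv,(10,110,90),(32,255,255));m[:, :180]=0;m[:,260:]=0;m[:150]=0;m[236:]=0
n,l,s,c=cv2.connectedComponentsWithStats(m)
for i in range(1,n):print('brass',s[i],c[i],P[...,2][l==i].round(4)[:12],onz(K,T,*c[i],.04))
m=(((im.min(-1)>150))*255).astype(np.uint8);m[:,:325]=0;m[:,372:]=0;m[:180]=0;m[236:]=0
k=max(cv2.findContours(m,0,2)[0],key=cv2.contourArea);r=cv2.minAreaRect(k);print(r)
for p in cv2.boxPoints(r):print(onz(K,T,*p,.01))
print('ctr',onz(K,T,*r[0],.01))
print('plate z',np.median(P[190:196,200:230,2]),'table',np.median(P[180:240,275:285,2]))
E
```

```text
brass [211 175   4   4  13] [212.38461538 176.38461538] [0.0293 0.0375 0.0353 0.0381 1.0698 0.0397 0.0378 0.0399 0.0335 0.0379
 0.0392 0.0372] [0.58367584 0.04797081 0.04      ]
brass [216 206   4   4  11] [217.18181818 207.81818182] [0.0231 0.0419 0.0459 0.0422 0.0464 0.0432 0.0421 0.0358 0.0445 0.0462
 0.043 ] [0.49572063 0.03150882 0.04      ]
((349.2940979003906, 207.1764678955078), (46.081764221191406, 24.738632202148438), 75.96376037597656)
[ 0.56360866 -0.29547262  0.01      ]
[ 0.58307638 -0.36522051  0.01      ]
[ 0.45441491 -0.39861078  0.01      ]
[ 0.43536705 -0.32934467  0.01      ]
ctr [ 0.50885186 -0.34719276  0.01      ]
plate z 0.029677155672633182 table 0.001126144235119808
```

View pics/crop1.png

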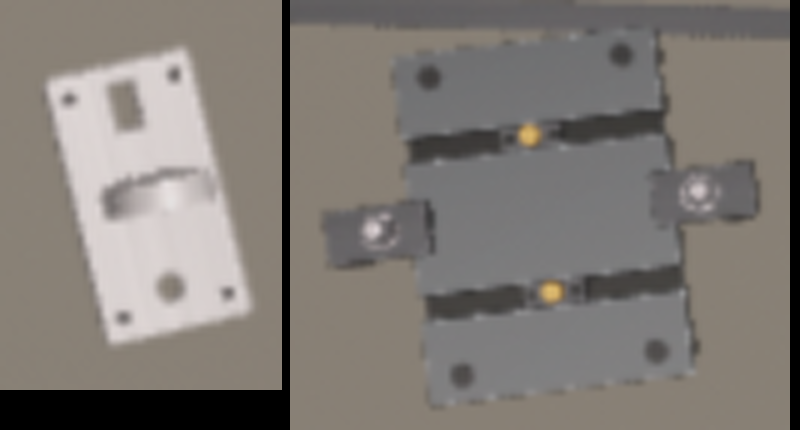

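The crop shows the bracket's round hole at the near end (low x) and its long hole at the far end. The near pin, at z≈0.044, is the tall one and the far pin is the short one, so the bracket needs only a small turn. Next I'll hover over the bracket and check with the wrist camera.

```bash
cat >> h.py <<'E'
def go(o,p,yaw,flip=False):
    from scipy.spatial.transform import Rotation as R
    M=R.from_euler('xyz',o['orientation'],degrees=True).as_matrix()
    z=M[:,2]; cur=np.degrees(np.arctan2(z[1],z[0])); d=(yaw-cur+90)%180-90 if not flip else (yaw-cur+180)%360-180
    print('toolz yaw %.2f x %s shift cm %s  spin rad %.4f'%(cur,M[:,0].round(3),(M.T@(np.array(p)-o['tool_pos'])*100).round(2),-np.radians(d)))
E
python3 - <<'E'
from h import *
from plant import *
o=get_obs();go(o,[.509,-.347,.20],14.7)
E
```

```text
toolz yaw 103.22 x [-0.     0.001 -1.   ] shift cm [ -0.13 -41.61  22.03]  spin rad 1.5449
```

move_arm(
  commands=[
    [[0, -3.5, 1.84, 0], [0, -3.5, 1.84, 0], [0, -3.5, 1.84, 0], [0, -3.5, 1.84, 0], [0, -3.5, 1.84, 0], [0, -3.5, 1.84, 0], [0, -3.5, 1.84, 0], [0, -3.5, 1.84, 0]],
  ],
)

```text
clock: 0.9
tool_pos: [0.3942, -0.4483, 0.199]
orientation: [22.7, 90.0, 125.9]
force: [0.6, -0.7, -0.1]
opening: 0.0877
```

move_arm(
  commands=[
    [[0, -3.4, 1.83, 0], [0, -3.4, 1.83, 0], [0, -3.4, 1.83, 0], [0, -3.4, 1.83, 0], [0, 0, 0, -0.14], [0, 0, 0, -0.14], [0, 0, 0, -0.14], [0, 0, 0, -0.14]],
  ],
)

```text
clock: 1.7
tool_pos: [0.5088, -0.347, 0.1987]
orientation: [17.0, 89.9, 152.7]
force: [-0.4, 0.2, 0.2]
opening: 0.088
```

move_arm(
  commands=[
    [[0, 0, 0, -0.145], [0, 0, 0, -0.145], [0, 0, 0, -0.145], [0, 0, 0, -0.145], [0, 0, 0, -0.145], [0, 0, 0, -0.145], [0, 0, 0, -0.145], [0, 0, 0, 0]],
  ],
)

```text
clock: 2.5
tool_pos: [0.5087, -0.3472, 0.1988]
orientation: [-42.3, 90.0, 151.3]
force: [-0.3, -0.4, -1.0]
opening: 0.0875
```

```bash
python3 - <<'E'
from h import *
from plant import *
o=get_obs();im,d=snapshot("wrist");c=calibration("wrist");K=c['mtx'];T=TF(o,c['tool_from_camera'])
P=cloud(K,T,d);cv2.imwrite('pics/w1.png',cv2.resize(im[:,:,::-1],(768,576)))
np.savez('w1.npz',im=im,d=d,K=K,T=T)
print(cloud(K,T,d)[::48,::64,2].round(3))
m=((abs(P[...,2]-.010)<.006)&(im.min(-1)>120)).astype(np.uint8)*255
k=max(cv2.findContours(m,0,2)[0],key=cv2.contourArea);r=cv2.minAreaRect(k);print(r)
W=np.array([onz(K,T,*p,.01) for p in k[:,0].astype(float)])[:,:2].astype(np.float32)
r=cv2.minAreaRect(W*1000);print(r,cv2.boxPoints(r))
E
```

```text
[[ 0.07   0.022  0.048 -0.002  0.023 -0.003 -0.001 -0.001]
 [-0.003 -0.002 -0.002 -0.002  0.023 -0.004 -0.003  0.022]
 [-0.002 -0.002 -0.002 -0.002 -0.001 -0.002 -0.001 -0.001]
 [-0.003 -0.003 -0.004 -0.001  0.009 -0.002 -0.002 -0.001]
 [-0.001 -0.002 -0.001 -0.003 -0.    -0.    -0.001 -0.001]
 [ 0.308  0.308 -0.001 -0.002 -0.003 -0.002 -0.002  0.309]
 [ 0.315  0.314  0.29  -0.002  0.054 -0.002  0.288  0.313]
 [ 0.33   0.33   0.331  0.329  0.33   0.331  0.33   0.33 ]]
((256.0, 163.5), (53.0, 100.0), 90.0)
((510.80145263671875, -346.6915588378906), (129.2683563232422, 70.00994873046875), 14.788732528686523) [[ 439.37317 -329.3444 ]
 [ 457.24362 -397.0352 ]
 [ 582.22974 -364.03873]
 [ 564.35925 -296.34793]]
```

View pics/w1.png

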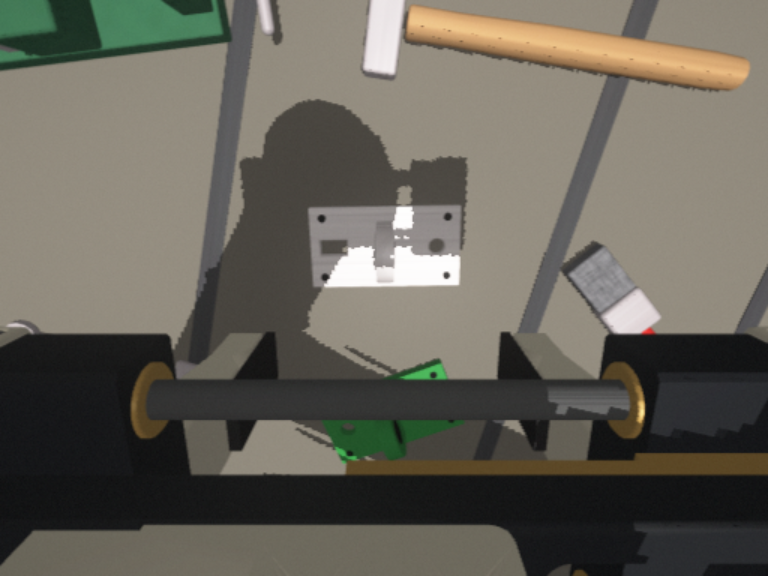

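The wrist view shows the bracket flat and whole at about (385,247). Its measured centre is (0.511,-0.347) with yaw 14.8°, which agrees with the top view.

```bash
python3 - <<'E'
from h import *
from plant import *
o=get_obs();go(o,[.5105,-.347,.023],14.8)
E
```

```text
toolz yaw -166.72 x [-0.001  0.    -1.   ] shift cm [17.59  0.02 -0.19]  spin rad -0.0265
```

move_arm(
  commands=[
    [[3, 0.02, -0.18, -0.0265], [3, 0, 0, 0], [3, 0, 0, 0], [3, 0, 0, 0], [2.5, 0, 0, 0], [1.5, 0, 0, 0], [1, 0, 0, 0], [0.5, 0, 0, 0]],
  ],
)

```text
clock: 3.35
tool_pos: [0.5104, -0.347, 0.0233]
orientation: [-32.3, 89.9, 162.5]
force: [0.1, 0.9, 0.9]
opening: 0.0877
```

move_arm(
  commands=[
    [[0, 0, 0, 0], [0, 0, 0, 0], [0, 0, 0, 0], [0, 0, 0, 0], [0, 0, 0, 0], [0, 0, 0, 0], [0, 0, 0, 0], [0, 0, 0, 0]],
  ],
  jaw=0.8,
)

```text
clock: 4.15
tool_pos: [0.5107, -0.3471, 0.0243]
orientation: [-44.9, 90.0, 150.1]
force: [-0.7, 0.7, -0.3]
opening: 0.0292
```

move_arm(
  commands=[
    [[0, 0, 0, 0], [0, 0, 0, 0], [0, 0, 0, 0], [0, 0, 0, 0], [0, 0, 0, 0], [0, 0, 0, 0], [0, 0, 0, 0], [0, 0, 0, 0]],
  ],
)

```text
clock: 4.95
tool_pos: [0.5108, -0.3471, 0.0242]
orientation: [-176.6, 90.0, 18.4]
force: [0.3, -0.7, -1.3]
opening: 0.0138
```

```bash
python3 - <<'E'
from h import *
from plant import *
o=get_obs();print(o);go(o,[.5105,-.347,.144],14.8)
E
```

```text
{'clock': 4.95, 'joint_pos': array([-1.61088568e+01,  2.44220676e+01, -1.87164079e+01, -2.44452410e-03,
       -4.68589305e+01,  3.10922327e+01]), 'qvel': array([-0.04996285,  0.07703759,  0.00617501, -0.01104139,  0.03734689,
       -0.04666096]), 'tau': array([-7.20659900e-02, -5.73736954e+01,  2.27693117e+01,  5.45423225e+00,
       -1.42936553e-01, -8.50493641e-03]), 'tool_pos': array([ 0.51077459, -0.34713847,  0.0242316 ]), 'orientation': array([-176.57755339,   89.99685188,   18.40415105]), 'force': array([ 0.29047287, -0.67701932, -1.28713999]), 'moment': array([-0.07403547, -0.10765215, -0.00155955]), 'opening': 0.013783746257743356}
toolz yaw -165.02 x [ 0.  0. -1.] shift cm [-11.98  -0.02   0.02]  spin rad 0.0032
```

move_arm(
  commands=[
    [[-0.5, 0, 0, 0], [-1, 0, 0, 0], [-2, 0, 0, 0], [-2.5, 0, 0, 0], [-3, 0, 0, 0], [-2.5, 0, 0, 0], [-0.5, 0, 0, 0], [0, 0, 0, 0]],
  ],
)

```text
clock: 5.75
tool_pos: [0.5111, -0.3471, 0.1454]
orientation: [155.5, 89.9, -9.6]
force: [-0.5, -0.0, -4.0]
opening: 0.0135
```

```bash
python3 - <<'E'
from h import *
from plant import *
o=get_obs();print(o['force'],o['moment'],o['opening'],o['tool_pos']);go(o,[.53,.14,.144],10.6)
E
```

```text
[-0.52256863 -0.04829442 -4.00784553] [ 0.07825969  0.14763691 -0.00142384] 0.013463727681309202 [ 0.51108934 -0.34714294  0.14542752]
toolz yaw -165.03 x [ 0.002 -0.    -1.   ] shift cm [  0.13 -46.57 -14.41]  spin rad 0.0764
```

move_arm(
  commands=[
    [[0, -2, -0.6, 0], [0, -3.6, -1.1, 0], [0, -4, -1.25, 0], [0, -4, -1.25, 0], [0, -4, -1.25, 0], [0, -4, -1.25, 0], [0, -4, -1.25, 0], [0, -4, -1.25, 0]],
  ],
)

```text
clock: 6.55
tool_pos: [0.5217, -0.0359, 0.1428]
orientation: [-8.3, 89.9, -173.3]
force: [0.8, -0.4, -3.0]
opening: 0.0136
```

move_arm(
  commands=[
    [[0, -4, -1.25, 0], [0, -4, -1.25, 0], [0, -4, -1.25, 0], [0, -3, -0.9, 0], [0, -2, -0.56, 0], [0, 0, 0, 0.0764], [0, 0, 0, 0], [0, 0, 0, 0]],
  ],
)

```text
clock: 7.35
tool_pos: [0.5287, 0.1398, 0.1431]
orientation: [17.0, 89.9, -152.3]
force: [-0.2, 0.1, -2.3]
opening: 0.0134
```

```bash
python3 - <<'E'
from h import *
from plant import *
o=get_obs();im,d=snapshot("wrist");c=calibration("wrist");K=c['mtx'];T=TF(o,c['tool_from_camera'])
print(o['tool_pos'],o['orientation'],o['force'])
P=cloud(K,T,d);cv2.imwrite('pics/w2.png',cv2.resize(im[:,:,::-1],(768,576)))
np.savez('w2.npz',im=im,d=d,K=K,T=T)
hsv=cv2.cvtColor(im,cv2.COLOR_RGB2HSV)
m=cv2.inRange(hsv,(10,110,60),(32,255,255))
n,l,s,c=cv2.connectedComponentsWithStats(m)
for i in range(1,n):
  if s[i][4]>30: print('brass',s[i],c[i],np.median(P[l==i],0).round(4),np.percentile(P[...,2][l==i],[50,90]),onz(K,T,*c[i],.04))
E
```

```text
[0.52865473 0.1397726  0.14309316] [  16.99980047   89.87308526 -152.2933831 ] [-0.19198082  0.05247722 -2.28047058]
brass [305  71  15  14  80] [310.8     78.3875] [0.5007 0.0346 0.041 ] [0.04096355 0.0425405 ] [0.49951809 0.0342525  0.04      ]
brass [211  72  13  13 135] [216.97037037  77.97037037] [0.5855 0.0499 0.0352] [0.03516008 0.03602083] [0.58487807 0.05008411 0.04      ]
brass [   8  197   74   56 2471] [ 48.68352894 222.75394577] [0.7305 0.2195 0.0476] [0.04755173 0.07514763] [0.73891436 0.22590317 0.04      ]
brass [220 241   8  51 281] [223.08896797 267.34519573] [0.5454 0.1112 0.2543] [0.25433142 0.25608456] [0.54897686 0.24458051 0.04      ]
brass [289 242   8  50 275] [292.94909091 267.79636364] [0.5256 0.108  0.2535] [0.25348305 0.25596503] [0.47236061 0.23076599 0.04      ]
brass [  88  302  327   15 3806] [265.96111403 310.37204414] [0.5284 0.1165 0.2622] [0.26216265 0.26399638] [0.4910495 0.2914793 0.04     ]
```

View pics/w2.png

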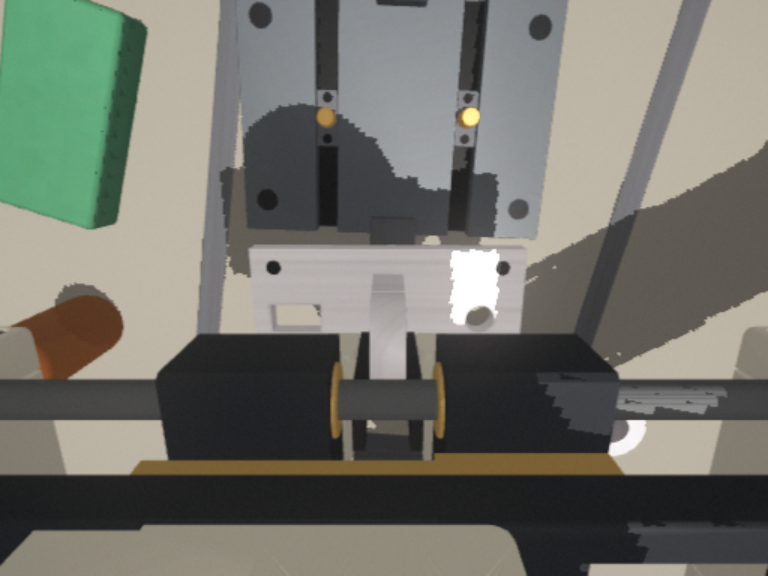

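The wrist view shows the tall pin at about (469,117) and the short pin at (326,117). The held flange's corner holes are at (274,267) and (503,267), and the round hole is at (480,316). Next I'll get both the pins and the bracket's pose from this one image.

```bash
python3 - <<'E'
from h import *
f=np.load('w2.npz');im,d,K,T=f['im'],f['d'],f['K'],f['T']
hsv=cv2.cvtColor(im,cv2.COLOR_RGB2HSV)
m=((hsv[...,1]>100)&(hsv[...,0]>8)&(hsv[...,0]<38)).astype(np.uint8)*255
n,l,s,c=cv2.connectedComponentsWithStats(m)
for i in range(1,n):
  if s[i][4]>30 and s[i][1]<100 and 180<s[i][0]<340: print('brass',s[i],c[i],[onz(K,T,*c[i],z)[:2].round(4) for z in(.035,.037,.041,.044)])
g=cv2.cvtColor(im,cv2.COLOR_RGB2GRAY)
zf=.143-.0243+.01
for (u,v) in((182.5,178),(335,178)):
  y0,x0=int(v)-8,int(u)-9
  w=255-g[y0:y0+17,x0:x0+19].astype(float);w=np.clip(w-150,0,None)
  yy,xx=np.indices(w.shape);cu,cv_=(w*xx).sum()/w.sum()+x0,(w*yy).sum()/w.sum()+y0
  print('corner',cu,cv_,onz(K,T,cu,cv_,zf).round(4))
print(g[195:222:2,300:346:3])
P=cloud(K,T,d)
# flange outline from depth
mm=((abs(P[...,2]-zf)<.006)&(np.arange(384)[:,None]<222)).astype(np.uint8)*255
k=max(cv2.findContours(mm,0,2)[0],key=cv2.contourArea)
print(cv2.boundingRect(k),np.median(P[170:200,175:200,2]))
b=cv2.boundingRect(k)
for u,v in((b[0],b[1]),(b[0]+b[2],b[1])):print('edge',onz(K,T,u-.5,v-.5,zf).round(4))
print('camera',T[:3,3])
E
```

```text
brass [305  71  15  14  89] [310.93258427  78.19101124] [array([0.4987, 0.0335]), array([0.499 , 0.0337]), array([0.4996, 0.0342]), array([0.5001, 0.0345])]
brass [211  72  13  13 139] [216.9352518   77.92086331] [array([0.5856, 0.0498]), array([0.5853, 0.0499]), array([0.5848, 0.0501]), array([0.5843, 0.0503])]
corner 181.83760282021152 178.0225616921269 [0.5867 0.1248 0.1287]
corner 335.34285714285716 178.45326876513317 [0.4807 0.1051 0.1287]
[[182 255 255 255 255 255 255 255 255 255 255 182 182 183 180 182]
 [248 255 255 255 255 255 255 255 255 255 255 186 185 184 185 184]
 [250 255 255 255 255 255 255 255 255 255 253 182 181 181 182 181]
 [255 255 255 255 255 255 255 255 255 255 252 184 185 184 183 183]
 [185 255 255 255 255 255 251 244 254 255 208 185 185 184 183 184]
 [177 255 255 255 254 224 190 121 125 251 176 178 177 176 178 175]
 [176 255 255 255 233 127 109 111 110 183 254 177 176 176 175 174]
 [246 255 255 255 113 108 109 112 107 136 236 180 181 180 181 180]
 [250 255 255 254 109 109 106 108 109 139 225 182 181 180 183 181]
 [184 255 255 252 107 107 107 105 128 144 174 181 182 181 180 181]
 [183 222 255 251 116 107 106 115 149 146 176 183 184 183 184 184]
 [185 186 186 183 153 146 147 151 149 164 185 185 187 186 184 184]
 [186 186 186 185 174 154 154 154 160 181 184 185 184 186 185 183]
 [179 180 179 182 179 174 164 168 174 177 180 180 179 179 178 177]]
(166, 164, 186, 58) 0.12710726394921734
edge [0.599  0.1166 0.1287]
edge [0.4725 0.0927 0.1287]
camera [0.54395918 0.06622274 0.32695948]
```

```bash
python3 - <<'E'
from h import *
from plant import *
o=get_obs();go(o,[.5413,.0413,.0745],10.7)
E
```

```text
toolz yaw -169.32 x [-0.001 -0.001 -1.   ] shift cm [6.9  9.89 0.59]  spin rad -0.0003
```

move_arm(
  commands=[
    [[0, 2, 0.12, 0], [0, 3, 0.18, 0], [0, 3, 0.18, 0], [0, 1.5, 0.09, 0], [0, 0.39, 0.02, 0], [1, 0, 0, 0], [1.5, 0, 0, 0], [1.5, 0, 0, 0]],
  ],
)

```text
clock: 8.2
tool_pos: [0.5417, 0.0426, 0.1033]
orientation: [-124.8, 90.0, 65.9]
force: [0.4, 0.7, -2.0]
opening: 0.0132
```

move_arm(
  commands=[
    [[1.5, 0, 0, 0], [1, 0, 0, 0], [0.4, 0, 0, 0], [0, 0, 0, 0], [0, 0, 0, 0]],
  ],
)

```text
clock: 8.7
tool_pos: [0.5423, 0.0423, 0.0757]
orientation: [176.9, 90.0, 7.6]
force: [0.4, -0.8, -3.0]
opening: 0.0134
```

```bash
python3 - <<'E'
from h import *
from plant import *
o=get_obs();print(o['tool_pos'],o['force'],o['moment']);go(o,[.5413,.0413,.0745],10.7)
im,d=snapshot("scene");np.savez('s2.npz',im=im,d=d)
c=calibration('scene');K,T=c['mtx'],c['T']
u,v=np.array(proj(K,T,[.54,.04,.05])).astype(int);print(u,v)
cv2.imwrite('pics/s2.png',cv2.resize(im[v-40:v+40,u-52:u+52,::-1],None,fx=7,fy=7,interpolation=2))
E
```

```text
[0.54229383 0.04225877 0.07570478] [ 0.35505579 -0.8450496  -2.99439087] [0.04094318 0.08337781 0.00741029]
toolz yaw -169.37 x [ 0.001  0.    -1.   ] shift cm [0.12 0.08 0.12]  spin rad -0.0012
290 195
```

View pics/s2.png

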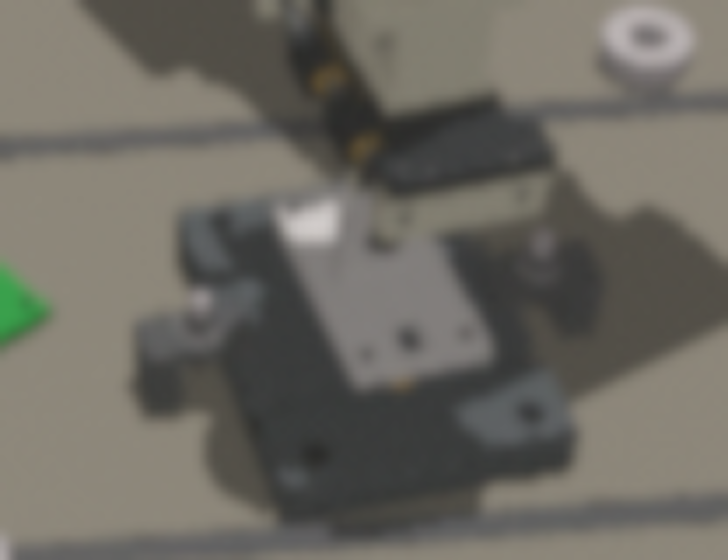

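The scene crop shows the flange over the fixture with the short pin just showing under its far edge, as expected. I'll correct sideways and then descend gently.

move_arm(
  commands=[
    [[0, 0.08, 0.1, 0], [0.2, 0, 0, 0], [0.2, 0, 0, 0], [0, 0, 0, 0]],
  ],
)

```text
clock: 9.15
tool_pos: [0.5408, 0.0409, 0.071]
orientation: [-0.6, 90.0, -170.0]
force: [0.5, 0.1, -3.3]
opening: 0.0135
```

move_arm(
  commands=[
    [[0.1, 0, 0, 0], [0.1, 0, 0, 0], [0, 0, 0, 0]],
  ],
)

```text
clock: 9.45
tool_pos: [0.5409, 0.041, 0.0691]
orientation: [7.7, 90.0, -161.7]
force: [0.0, -1.3, -2.9]
opening: 0.0134
```

move_arm(
  commands=[
    [[0.1, 0, 0, 0], [0, 0, 0, 0]],
  ],
)

```text
clock: 9.65
tool_pos: [0.541, 0.041, 0.0681]
orientation: [11.6, 90.0, -157.8]
force: [-0.5, -0.6, -3.0]
opening: 0.0138
```

move_arm(
  commands=[
    [[0.1, 0, 0, 0], [0, 0, 0, 0]],
  ],
)

```text
clock: 9.85
tool_pos: [0.5409, 0.041, 0.0671]
orientation: [5.6, 90.0, -163.8]
force: [0.7, -0.5, -3.6]
opening: 0.0132
```

move_arm(
  commands=[
    [[0.1, 0, 0, 0], [0, 0, 0, 0]],
  ],
)

```text
clock: 10.05
tool_pos: [0.5409, 0.041, 0.0661]
orientation: [2.1, 90.0, -167.3]
force: [-0.3, 0.3, -2.4]
opening: 0.0136
```

move_arm(
  commands=[
    [[0.1, 0, 0, 0], [0, 0, 0, 0]],
  ],
)

```text
clock: 10.25
tool_pos: [0.5409, 0.041, 0.0651]
orientation: [7.9, 90.0, -161.5]
force: [-0.4, -0.6, -2.6]
opening: 0.0137
```

move_arm(
  commands=[
    [[0.1, 0, 0, 0], [0, 0, 0, 0]],
  ],
)

```text
clock: 10.45
tool_pos: [0.5409, 0.041, 0.0641]
orientation: [-3.1, 90.0, -172.5]
force: [-0.3, 0.2, -2.4]
opening: 0.0136
```

move_arm(
  commands=[
    [[0.1, 0, 0, 0], [0, 0, 0, 0]],
  ],
)

```text
clock: 10.65
tool_pos: [0.5409, 0.041, 0.0631]
orientation: [5.6, 90.0, -163.8]
force: [-0.4, 0.0, -3.6]
opening: 0.0132
```

move_arm(
  commands=[
    [[0.1, 0, 0, 0], [0, 0, 0, 0]],
  ],
)

```text
clock: 10.85
tool_pos: [0.541, 0.041, 0.0621]
orientation: [3.5, 90.0, -165.9]
force: [0.3, 0.8, -2.0]
opening: 0.0136
```

move_arm(
  commands=[
    [[0.1, 0, 0, 0], [0, 0, 0, 0]],
  ],
)

```text
clock: 11.05
tool_pos: [0.5409, 0.041, 0.0611]
orientation: [2.7, 90.0, -166.7]
force: [0.2, -1.1, -3.3]
opening: 0.0133
```

move_arm(
  commands=[
    [[0.05, 0, 0, 0], [0, 0, 0, 0]],
  ],
)

```text
clock: 11.25
tool_pos: [0.541, 0.041, 0.0607]
orientation: [1.3, 90.0, -168.1]
force: [0.4, 0.7, -2.2]
opening: 0.0136
```

move_arm(
  commands=[
    [[0.05, 0, 0, 0], [0, 0, 0, 0]],
  ],
)

```text
clock: 11.45
tool_pos: [0.541, 0.041, 0.0602]
orientation: [-6.2, 90.0, -175.6]
force: [-0.4, -0.9, -3.0]
opening: 0.0136
```

move_arm(
  commands=[
    [[0.1, 0, 0, 0], [0, 0, 0, 0]],
  ],
)

```text
clock: 11.65
tool_pos: [0.5409, 0.041, 0.0591]
orientation: [-3.9, 90.0, -173.3]
force: [0.0, -0.4, -2.6]
opening: 0.0136
```

move_arm(
  commands=[
    [[0.1, 0, 0, 0], [0, 0, 0, 0]],
  ],
)

```text
clock: 11.85
tool_pos: [0.5409, 0.041, 0.0581]
orientation: [6.8, 90.0, -162.5]
force: [0.0, -0.5, -2.9]
opening: 0.0136
```

move_arm(
  commands=[
    [[0.1, 0, 0, 0], [0, 0, 0, 0]],
  ],
)

```text
clock: 12.05
tool_pos: [0.541, 0.041, 0.0571]
orientation: [7.7, 90.0, -161.7]
force: [-0.7, -0.8, -2.5]
opening: 0.0137
```

move_arm(
  commands=[
    [[0.1, 0, 0, 0], [0, 0, 0, 0]],
  ],
)

```text
clock: 12.25
tool_pos: [0.5409, 0.041, 0.0561]
orientation: [9.5, 90.0, -159.9]
force: [-0.2, 0.6, -3.0]
opening: 0.0138
```

move_arm(
  commands=[
    [[0.1, 0, 0, 0], [0, 0, 0, 0]],
  ],
)

```text
clock: 12.45
tool_pos: [0.5409, 0.041, 0.0551]
orientation: [1.1, 90.0, -168.3]
force: [-0.2, -0.4, -2.0]
opening: 0.0134
```

move_arm(
  commands=[
    [[0.05, 0, 0, 0], [0, 0, 0, 0]],
  ],
)

```text
clock: 12.65
tool_pos: [0.541, 0.041, 0.0547]
orientation: [-34.1, 90.0, 156.5]
force: [-0.4, 0.5, -3.1]
opening: 0.0134
```

move_arm(
  commands=[
    [[0.04, 0, 0, 0], [0, 0, 0, 0]],
  ],
)

```text
clock: 12.85
tool_pos: [0.541, 0.041, 0.0543]
orientation: [9.0, 90.0, -160.4]
force: [-0.1, 1.2, -2.0]
opening: 0.0137
```

move_arm(
  commands=[
    [[0.04, 0, 0, 0], [0, 0, 0, 0]],
  ],
)

```text
clock: 13.05
tool_pos: [0.5411, 0.041, 0.0542]
orientation: [164.6, 90.0, -4.8]
force: [-0.6, -0.4, 0.7]
opening: 0.0136
```

move_arm(
  commands=[
    [[0.03, 0, 0, 0], [0, 0, 0, 0]],
  ],
)

```text
clock: 13.25
tool_pos: [0.5411, 0.041, 0.0542]
orientation: [170.6, 90.0, 1.2]
force: [-3.1, 0.9, 5.8]
opening: 0.0136
```

move_arm(
  commands=[
    [[-0.03, 0, 0, 0], [0, 0, 0, 0], [0, 0, 0, 0], [0, 0, 0, 0], [0, 0, 0, 0], [0, 0, 0, 0], [0, 0, 0, 0]],
  ],
  jaw=5,
)

```text
clock: 13.95
tool_pos: [0.541, 0.041, 0.0539]
orientation: [31.5, 90.0, -137.9]
force: [-0.2, 1.6, -0.0]
opening: 0.0501
```

move_arm(
  commands=[
    [[-0.5, 0, 0, 0], [-1, 0, 0, 0], [-2, 0, 0, 0], [-2.5, 0, 0, 0], [-2.5, 0, 0, 0], [-2.5, 0, 0, 0], [-2, 0, 0, 0], [0, 0, 0, 0]],
  ],
)

```text
clock: 14.75
tool_pos: [0.543, 0.0414, 0.1882]
orientation: [-174.6, 89.6, 16.0]
force: [0.1, -0.5, -0.1]
opening: 0.05
```

```bash
python3 - <<'E'
from h import *
from plant import *
o=get_obs();print(o['tool_pos'],o['force'])
im,d=snapshot("wrist");c=calibration("wrist");K=c['mtx'];T=TF(o,c['tool_from_camera'])
P=cloud(K,T,d);cv2.imwrite('pics/w3.png',cv2.resize(im[40:240,130:390,::-1],None,fx=3,fy=3,interpolation=2))
m=((abs(P[...,2]-.040)<.005)&(im.min(-1)>100)).astype(np.uint8)*255
k=max(cv2.findContours(m,0,2)[0],key=cv2.contourArea)
W=np.array([onz(K,T,*p,.04) for p in k[:,0].astype(float)])[:,:2].astype(np.float32)
print(cv2.minAreaRect(W*1000))
v,u=np.nonzero(m);A=np.c_[P[v,u,:2]-P[v,u,:2].mean(0),np.ones(len(u))];s=np.linalg.lstsq(A,P[v,u,2],rcond=None)[0];print('plane slope,z',s)
E
```

```text
[0.54297078 0.0414433  0.18823547] [ 0.12771267 -0.50724057 -0.07072446]
((541.1419677734375, 41.37261199951172), (129.57504272460938, 69.64239501953125), 10.142280578613281)
plane slope,z [ 0.00153028 -0.01507081  0.03875162]
```

View pics/w3.png

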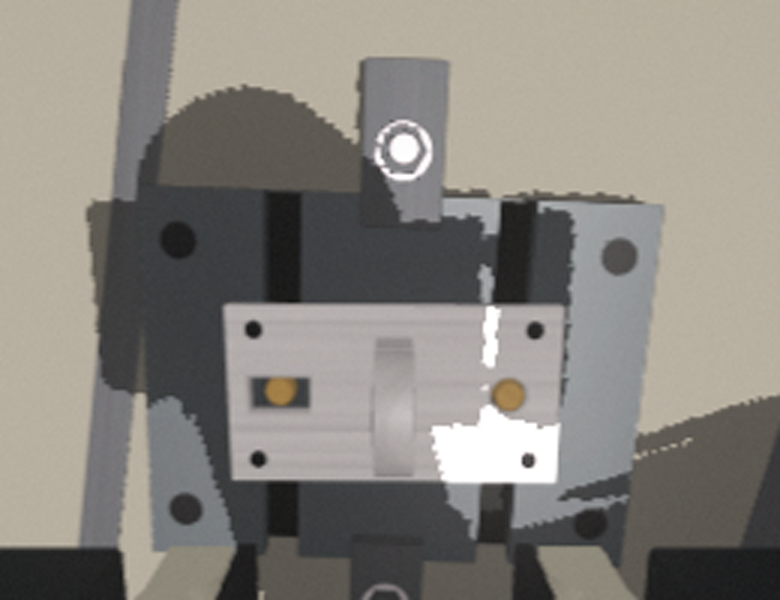

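Both pins show brass through their holes: short in the long hole at about (280,391), tall in the round hole at (509,395). The flange lies at plate height and the gripper is well clear, so I'm handing in.

```bash
python3 -c "
from plant import *
close_job()"
```

```text
the job is handed in; nothing more can be done
```

The aluminium bracket is on the fixture, with its round hole over the tall pin and its long hole over the short pin. I let go of it, raised the gripper clear and handed the job in at about 15 s.

- **Swing:** The bracket was already lined up from the camera images when I lowered it. It went over the tall pin first, then the short one, in steps of 1 mm or less. It met neither pin on the way down, so no separate swing was needed.
- **Force:** The only contact felt was the flange reaching the plate. The underside was then about 30 mm above the table, which is the plate's height, and the upward push was about 9 N.
- **Last wrist picture:** Both brass pins show in their holes. The bracket's centre is at (0.541, 0.041), turned about 10°, and the gripper was about 13 cm above its release height.
- **Disagreements:** The fitted plane of the flange showed a slope of about 0.9° and read about 1 mm low. I took that as camera error, since the contact height matched and both pins showed through. The top camera also read about 2 mm off the wrist camera in x.
- **Not checked:** I took no final picture of the rest of the table. I saw no unexpected contact force along the way.

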